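# Wooden spoon across the open pot

## Task

So that the pot does not boil over, take the long wooden spoon from the chopping board and rest it across the middle of the open pot on the hob, lying level on both sides of the rim and sticking out well on both sides. Leave the pot standing where it is, and leave the square-ended spatula and the short spoon lying on the board.

Things in the scene. Friction and masses are not known exactly. Their poses are not given: they have to be found in the camera images.
- spoon_mid (a point): The long wooden spoon, 330 mm long, 75 g or so, lying flat on a chopping board among two other wooden utensils; flat-bottomed, 14 mm thick all along. This point is its balance point, in the middle of the handle's width and half-way up (7 mm above its underside). Its x axis runs along the spoon towards the head, z is up. The straight handle, 16 mm wide, runs from x = -180 mm to x = +95 mm; the oval head, 52 mm wide, ends at x = +150 mm. Best gripped here, across the handle.
- pot_rim (a point): The open steel pot, loose (0.9 kg), standing on one of the hob's two burners; the other burner has a pot with a lid and black knob. Round, outer diameter 160 mm, wall 4 mm, 80 mm high, empty, with two small side handles that stay below the rim. This point is the centre of its mouth at the height of the rim's top; z is up. The centres of the two pots are about 250 mm apart and the lid's knob stands about 50 mm above this rim.
- spatula_mid (a point): Bystander: a wooden spatula with a square head, 330 mm long, 14 mm thick, on the same board; this point is in its handle near its balance point, half-way up; x runs along it to the head.
- short_spoon_mid (a point): Bystander: a short wooden spoon, 150 mm long, 12 mm thick, on the same board; this point is near its balance point, half-way up; x runs along it to the head.
Mind the look-alikes: they are no part of the job. What is shaped like the part that bears pot_rim but blue or green is not meant.

How it is judged:
At the end, for the whole second after the job is handed in: Long spoon at rest on the open pot's rim (7 mm), flat to 10 deg, centre line within 30 mm of the pot's centre, which is -60 to +35 mm along it from the balance point. Pot upright, within 30 mm of its start; spatula and short spoon within 40 mm of theirs (y of pot_rim in the frame of spoon_mid between -0.03 and 0.03 m and x of pot_rim in the frame of spoon_mid between -0.06 and 0.035 m and z of spoon_mid in the frame of pot_rim between 0 and 0.014 m and angle between the z axis of spoon_mid and the z axis of pot_rim, either way round below 0.175 rad and angle between pot_rim's own z axis and vertical below 0.1 rad and distance of pot_rim from where it was at the start of the episode below 0.03 m and linear speed of spoon below 0.03 m/s and angular speed of spoon below 0.3 rad/s and distance of each of spatula_mid, short_spoon_mid from where it was at the start of the episode below 0.04 m); the robot touches nothing.
It fails at once if the pot is pushed more than 40 mm or tipped (distance of pot_rim from where it was at the start of the episode above 0.04 m or angle between pot_rim's own z axis and vertical above 0.3 rad).
It fails at once if the spatula or the short spoon is moved more than 50 mm (distance of any of spatula_mid, short_spoon_mid from where it was at the start of the episode above 0.05 m).
It also fails if it takes over 42 s, if anything falls off the work surface, if the arm or the gripper's body presses on something with over 40 N, if the wrist force passes 120 N, or if a joint passes its speed limit or range.

## Robot

A 6-joint arm with a two-finger parallel gripper is mounted at the origin on the work surface. World frame = base frame: x ahead of the robot, y to its left, z up, the work surface at z = 0. Lengths are in m, angles in rad, forces in N, time in s.
With the tool pointing down it reaches from about 0.35 to 0.725 m from the base axis. Payload 4.3 kg.
Tool frame: the origin (TCP) lies at the very end of the fingers, on their centre line; the grasp point (between the pads) lies 19 mm behind it (hold_point_z is the z of the grasp point in the tool frame, in m); z points along the fingers, y is the line along which they close (so a half turn about z gives the same grasp; the last joint's range is limited). The gripper opens to 85 mm and grips with 20 to 120 N. Pads are 22 mm wide; open, the fingers measure 114 mm over their backs; the gripper's body (76 mm by 85 mm) begins 54 mm behind the grasp point. The pads swing forward as they close: fully open they stand 13 mm farther back than shut.
Start: joints at [-0.11, 0.377, 0.081, 1.274, 0, 1.46], TCP at [0.575, 0, 0.231] pointing down, gripper open.
Joint ranges: [-2.72, 2.72], [-0.84, 1.66], [-1.02, 1.22], [-1.77, 2.12], [-1.37, 1.28], [-3.14, 3.14]. Speed limits (rad/s): [2.57, 2.57, 3.14, 3.14, 3.14, 3.14].

## Interface

Orientations are given as a unit quaternion [w, x, y, z].
In Python, from plant import get_state, read_camera, get_calibration, close_job, hold_point_z gives the robot as it stands.
- The arm moves only by the tool carry_out, never from a script. Its argument "motion" is a list that holds one entry, the list of rows, each a list of 7 numbers: the shift along the world's x, y, z scaled (see below), then the turn, a rotation vector about the world's x, y, z scaled (see below), then the opening, from 0 (shut) to 1 (fully open). A call has 1 to 12 rows; each row shifts and turns the commanded pose from where the row before left it; what a row does not reach is not made up. The controller multiplies each number of a shift by 2 cm and each number of a turn by 0.1 rad. A row lasts 1/12 s, in which the tool goes at most 41.7 mm and 7.16 degrees, less where a joint would pass 70% of its speed; a pose out of reach is approached as far as the arm can. A call with a number of a shift or a turn outside -1 to 1 is refused whole. A call with a gripper value outside its range is refused whole. The fingers move at their own pace and stop on an object; "squeeze" is the grip in N (left out, the last holds). Time passes only in rows, so rows that do not move let the fingers close. It gives the time, the measured TCP pose, the force, the opening and the grip force at its end, in the units of the state.
- get_state(): the state, without advancing time (a new reading comes with each control period).
- read_camera(name): name is "scene" or "side" or "wrist"; returns (picture, depth): 384x512x3 uint8, red, green, blue; 384x512 float32, m along the optical axis (not along the pixel's ray), 0 where there is no reading.
- get_calibration(name): a dict with "fx", "fy", "cx", "cy" (pixels), "R" (3x3) and "t" (3): a world point X has camera coordinates R X + t. Camera axes: x right, y down, z forward; pixel columns grow to the right and rows downward; lengths in m; the calibration is good to about 2 mm. A picture is of the moment at which its call begins: read the wrist's pose just before it. get_calibration takes no time and is no camera call; for the wrist camera it gives the pose at the moment of the call.
- close_job(): hands the job in; it is judged then, once.
The state is a dict: "time": time; "q": joint angles; "dq": joint speeds; "tau": joint torques, N m; "ee_pos": TCP position; "tcp_rot": TCP orientation; "force": force on the tool from outside, world axes, zero at the start; "moment": the same for the moment, N m; "width": finger opening in m; "grip_force": force on a finger pad.
Only numpy, scipy, OpenCV 4.12 (cv2) and the standard library are available. Lean on these libraries where they do the work, as an engineer would, in place of code of your own. Each camera call takes 0.05 s, during which the arm holds its last target. There are 200 camera calls.

## Working session

There is one attempt and no reset: what is moved stays moved. The work goes in short steps, Python scripts to look and compute and a tool call to move; the robot and the scene stay as the last step left them, time stands still between calls to the robot, and variables do not carry over. Pictures are saved under pics/ and viewed, at most 10 in all, crops included, and the job is handed in when it is done.

Besides the shell and the picture viewer there is one more tool, called after "Call:" as name(argument=value, ...) on one line, values as JSON. carry_out: Moves the arm, as the interface text tells. Shifts and turns lie within -1 to 1; 1 stands for 2 cm of shift or 0.1 rad of turn. Its arguments: {"type":"object","properties":{"motion":{"type":"array","items":{"type":"array","items":{"type":"array","items":{"type":"number","minimum":-1,"maximum":1}}}},"squeeze":{"type":"number"}},"required":["motion"]}

```bash
mkdir -p pics; python3 - <<'E'
from plant import *
import cv2,numpy as np
s=get_state();print(s['time'],s['ee_pos'],s['tcp_rot'],s['width'],hold_point_z)
ims=[]
for n in("scene","side"):
    p,d=read_camera(n);np.savez(f'pics/{n}.npz',p=p,d=d);cv2.imwrite(f'pics/{n}.png',p[:,:,::-1])
    c=get_calibration(n);print(n,c)
E
```

```text
0.0 [5.74344904e-01 9.12499821e-05 2.30347635e-01] [-8.17454992e-04  7.07095218e-01  7.07117585e-01 -6.37546809e-04] 0.08556769189803974 -0.0187
scene {'fx': 381.0371462347689, 'fy': 381.0371462347689, 'cx': 256.67054718107363, 'cy': 193.31835702410856, 'R': array([[-0.49319095,  0.8698895 ,  0.00741316],
       [ 0.64731072,  0.37266446, -0.66491355],
       [-0.58116394, -0.32313072, -0.74688354]]), 't': array([ 0.26184142, -0.24107213,  1.41134751])}
side {'fx': 356.8039095617887, 'fy': 356.8039095617887, 'cx': 256.8314095856291, 'cy': 195.20363770954359, 'R': array([[ 0.90437434, -0.42622463,  0.02096732],
       [-0.27107638, -0.61173551, -0.74316705],
       [ 0.32958255,  0.66641746, -0.66877733]]), 't': array([-0.45650168,  0.18658544,  0.98118948])}
```

View pics/scene.png

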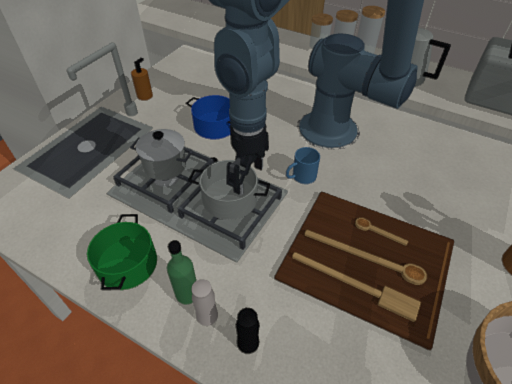

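View pics/side.png

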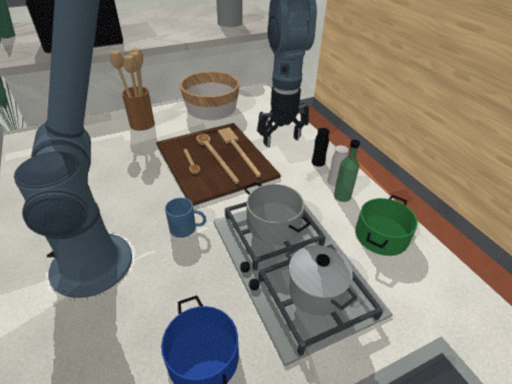

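Scene view: three utensils lie on the board. The short spoon is at (380,231). The long round-headed spoon runs from (306,235) to (425,274) and is the one meant. The square-ended spatula runs from (293,257) to (418,303). The grey open pot is at (230,190), or (275,210) in the side view. The lidded pot at (163,155) and the blue and green pots are not meant.

```bash
cat > h.py <<'E'
import numpy as np,cv2
from plant import *
def world(d,c,z=None):
    v,u=np.mgrid[:384,:512]
    r=np.dstack([(u-c['cx'])/c['fx'],(v-c['cy'])/c['fy'],np.ones(u.shape)])
    R=c['R'];o=-R.T@c['t']
    if z is None: return (r*d[...,None])@R+o      # R^T applied
    w=r@R; return o+w*((z-o[2])/w[...,2])[...,None]
def utens(p,W):
    h=cv2.cvtColor(p,cv2.COLOR_RGB2HSV)
    return ((h[...,0]>8)&(h[...,0]<28)&(h[...,1]>60)&(h[...,2]>120)).astype(np.uint8)
E
python3 - <<'E'
from h import *
for n in("scene","side"):
    f=np.load(f'pics/{n}.npz');p,d=f['p'],f['d'];c=get_calibration(n)
    W=world(d,c);m=utens(p,W)
    m[(W[...,2]>0.08)|(W[...,0]<.2)|(d==0)]=0
    k,L,S,C=cv2.connectedComponentsWithStats(m)
    for i in range(1,k):
        if S[i,4]<80: continue
        z=np.median(W[L==i][:,2]);P=world(d,c,z)[L==i][:,:2]
        mu=P.mean(0);e,V=np.linalg.eigh(np.cov(P.T));a=V[:,1]
        t=(P-mu)@a;w=(P-mu)@V[:,0]
        if np.sum(w[t>0]**2)/np.sum(t>0)<np.sum(w[t<0]**2)/np.sum(t<0):a=-a;t=-t
        print(n,C[i].round(),S[i,4],'z',z.round(4),'mu',mu.round(4),'ang',np.degrees(np.arctan2(a[1],a[0])).round(1),'len',(t.max()-t.min()).round(3),'tail',(mu+a*t.min()).round(4),'tip',(mu+a*t.max()).round(4))
    # board height
    h=cv2.cvtColor(p,cv2.COLOR_RGB2HSV)
    # pot
    u0,v0=(230,190) if n=='scene' else (275,210)
    sub=np.zeros(d.shape,bool);sub[v0-45:v0+45,u0-38:u0+38]=1
    sub&=(d>0)&(h[...,1]<60)
    pts=W[sub];zz=pts[:,2]
    hist,ed=np.histogram(zz,bins=np.arange(0,.2,.005));print(dict(zip(ed.round(3),hist)))
    np.save(f'pics/pot_{n}.npy',pts)
f=np.load('pics/scene.npz')['p'];cv2.imwrite('pics/crop.png',cv2.resize(f[185:335,160:460],None,fx=2.6,fy=2.6,interpolation=cv2.INTER_CUBIC)[:,:,::-1])
E
```

```text
scene [  4. 162.] 90 z -0.7496 mu [ 0.38   -1.8794] ang 67.0 len 0.15 tail [ 0.3465 -1.9582] tip [ 0.4051 -1.8203]
scene [386. 234.] 128 z 0.0294 mu [0.3849 0.331 ] ang -89.2 len 0.121 tail [0.3842 0.3877] tip [0.3857 0.2671]
scene [364. 254.] 508 z 0.0314 mu [0.4824 0.2975] ang 92.6 len 0.324 tail [0.4898 0.134 ] tip [0.475  0.4577]
scene [337. 274.] 458 z 0.0315 mu [0.5733 0.2567] ang -89.4 len 0.237 tail [0.5722 0.3721] tip [0.5745 0.1355]
scene [ 67. 344.] 9570 z -0.7503 mu [ 0.9753 -0.6739] ang -82.6 len 1.065 tail [ 0.9076 -0.1517] tip [ 1.0445 -1.2078]
scene [400. 303.] 690 z 0.0318 mu [0.5711 0.4194] ang -88.5 len 0.086 tail [0.5699 0.4621] tip [0.5722 0.3757]
{np.float64(0.0): np.int64(383), np.float64(0.005): np.int64(899), np.float64(0.01): np.int64(766), np.float64(0.015): np.int64(2), np.float64(0.02): np.int64(8), np.float64(0.025): np.int64(13), np.float64(0.03): np.int64(1), np.float64(0.035): np.int64(15), np.float64(0.04): np.int64(106), np.float64(0.045): np.int64(383), np.float64(0.05): np.int64(578), np.float64(0.055): np.int64(323), np.float64(0.06): np.int64(98
[... 2195 characters left out ...]
85): np.int64(123), np.float64(0.09): np.int64(134), np.float64(0.095): np.int64(131), np.float64(0.1): np.int64(133), np.float64(0.105): np.int64(141), np.float64(0.11): np.int64(136), np.float64(0.115): np.int64(221), np.float64(0.12): np.int64(287), np.float64(0.125): np.int64(223), np.float64(0.13): np.int64(66), np.float64(0.135): np.int64(11), np.float64(0.14): np.int64(42), np.float64(0.145): np.int64(35), np.float64(0.15): np.int64(31), np.float64(0.155): np.int64(1), np.float64(0.16): np.int64(0), np.float64(0.165): np.int64(0), np.float64(0.17): np.int64(0), np.float64(0.175): np.int64(0), np.float64(0.18): np.int64(0), np.float64(0.185): np.int64(0), np.float64(0.19): np.int64(0)}
```

View pics/crop.png

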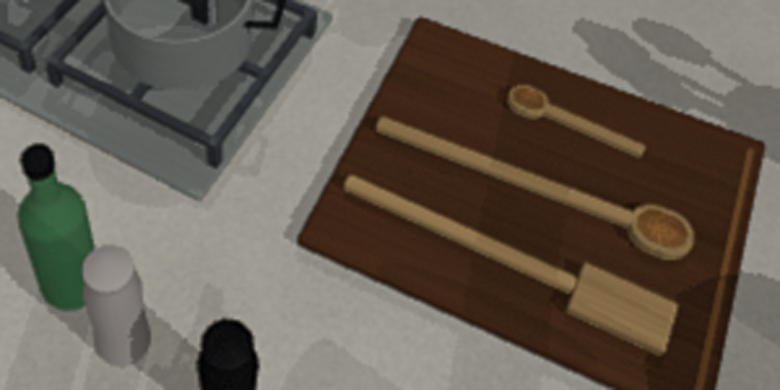

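The crop confirms it: the long round-headed spoon is the middle one (crop 380,125 to 690,232). It is 330 mm long, with clear gaps of about 90 mm to its neighbours. Next I'll fit the pot rim.

```bash
python3 - <<'E'
from h import *
from scipy.optimize import least_squares
for n in("scene","side"):
    f=np.load(f'pics/{n}.npz');p,d=f['p'],f['d'];c=get_calibration(n);W=world(d,c)
    P=np.load(f'pics/pot_{n}.npy')
    Q=P[(P[:,2]>.119)&(P[:,2]<.137)]
    r=least_squares(lambda x:np.hypot(Q[:,0]-x[0],Q[:,1]-x[1])-.078,Q[:,:2].mean(0),loss='soft_l1',f_scale=.003)
    e=np.hypot(Q[:,0]-r.x[0],Q[:,1]-r.x[1])
    K=Q[abs(e-.078)<.006];print(n,r.x,len(K),np.percentile(e,[5,50,95]),'ztop',np.percentile(K[:,2],[50,90,97,99.5]))
    # lid pot: high gray points
    m=(W[...,2]>.14)&(W[...,2]<.22)&(W[...,0]>.3)&(W[...,0]<.8)&(W[...,1]<-.1)&(W[...,1]>-.5)
    k,L,S,C=cv2.connectedComponentsWithStats(m.astype(np.uint8))
    for i in range(1,k):
        if S[i,4]>20:q=W[L==i];print(C[i].round(),S[i,4],q.mean(0).round(3),q.min(0).round(3),q.max(0).round(3))
    m=(W[...,2]>.06)&(W[...,2]<.3)&(W[...,0]>.3)&(W[...,0]<.85)&(W[...,1]<.15)&(W[...,1]>-.5)
    k,L,S,C=cv2.connectedComponentsWithStats(m.astype(np.uint8))
    print('tall')
    for i in range(1,k):
        if S[i,4]>40:q=W[L==i];print(C[i].round(),S[i,4],np.median(q,0).round(3),q.min(0).round(3),q.max(0).round(3))
E
```

```text
scene [ 0.5071062  -0.10449105] 401 [0.07524452 0.07823536 0.10851687] ztop [0.12731685 0.13054769 0.13166799 0.1326875 ]
[159. 144.] 1127 [ 0.503 -0.345  0.151] [ 0.426 -0.424  0.14 ] [ 0.562 -0.285  0.181]
tall
[161. 153.] 2059 [ 0.517 -0.329  0.142] [ 0.421 -0.45   0.06 ] [ 0.563 -0.26   0.181]
[259. 162.] 118 [0.532 0.004 0.266] [ 0.521 -0.01   0.241] [0.535 0.015 0.294]
[228. 191.] 1939 [ 0.538 -0.08   0.108] [ 0.429 -0.217  0.06 ] [0.65  0.014 0.3  ]
[299. 166.] 127 [0.304 0.022 0.075] [ 0.3  -0.01  0.06] [0.328 0.049 0.093]
[125. 239.] 709 [ 0.772 -0.283  0.072] [ 0.697 -0.325  0.06 ] [ 0.85  -0.166  0.082]
[189. 280.] 1723 [ 0.815 -0.029  0.139] [ 0.768 -0.079  0.06 ] [0.844 0.049 0.222]
[243. 321.] 346 [0.836 0.138 0.142] [0.804 0.119 0.061] [0.85 0.15 0.15]
side [ 0.50504399 -0.11020853] 462 [0.07510719 0.0782325  0.16226999] ztop [0.12702364 0.13040824 0.13129533 0.13197858]
[320. 271.] 2401 [ 0.484 -0.367  0.151] [ 0.421 -0.429  0.14 ] [ 0.561 -0.288  0.181]
tall
[299. 129.] 156 [ 0.62  -0.008  0.28 ] [ 0.614 -0.016  0.245] [0.649 0.011 0.3  ]
[266. 136.] 154 [ 0.523 -0.009  0.286] [ 0.5   -0.017  0.245] [0.538 0.009 0.3  ]
[321. 141.] 306 [0.813 0.125 0.108] [0.797 0.113 0.061] [0.842 0.15  0.149]
[345. 165.] 991 [ 0.79  -0.061  0.128] [ 0.764 -0.086  0.06 ] [0.836 0.04  0.222]
[274. 211.] 2170 [ 0.502 -0.114  0.103] [ 0.425 -0.222  0.06 ] [0.584 0.004 0.132]
[380. 227.] 591 [ 0.747 -0.284  0.072] [ 0.696 -0.329  0.06 ] [ 0.85  -0.169  0.083]
[319. 279.] 3664 [ 0.475 -0.381  0.145] [ 0.42  -0.454  0.06 ] [ 0.564 -0.263  0.181]
```

The pot centre is about (0.506, -0.107) with the rim at z ≈ 0.131. The spoon's balance point is about (0.480, 0.307) at 93°, with its top at z ≈ 0.031. I'll move above the spoon.

Call:
carry_out(motion=[[[-0.3,0.96,0,0,0,0.1,0.6],[-0.3,0.96,0,0,0,0.1,0.6],[-0.3,0.96,0,0,0,0.1,0.6],[-0.3,0.96,0,0,0,0.1,0.6],[-0.3,0.96,0,0,0,0.1,0.6],[-0.3,0.96,0,0,0,0.1,0.6],[-0.3,0.96,0,0,0,0,0.6],[-0.3,0.96,0,0,0,0,0.6],[-0.3,0.96,0,0,0,0,0.6],[-0.3,0.96,0,0,0,0,0.6],[-0.3,0.96,0,0,0,0,0.6],[-0.3,0.96,0,0,0,0,0.6]]])

```text
time: 1.1
ee_pos: [0.5022, 0.2312, 0.2308]
tcp_rot: [-0.0, 0.686, 0.728, -0.0]
force: [-0.3, 0.1, -0.5]
width: 0.0512
grip_force: 0.0
```

Call:
carry_out(motion=[[[-0.3,0.96,-0.6,0,0,0,0.6],[-0.3,0.96,-0.6,0,0,0,0.6],[-0.3,0.96,-0.6,0,0,0,0.6],[-0.3,0.96,-0.6,0,0,0,0.6],[0,0,-0.6,0,0,0,0.6],[0,0,-0.5,0,0,0,0.6],[0,0,0,0,0,0,0.6],[0,0,0,0,0,0,0.6]]])

```text
time: 1.77
ee_pos: [0.4785, 0.3064, 0.1606]
tcp_rot: [-0.0, 0.686, 0.728, -0.001]
force: [-0.8, -0.3, 0.9]
width: 0.0515
grip_force: 0.0
```

```bash
cat > look.py <<'E'
from h import *
import sys
s=get_state();c=get_calibration("wrist");p,d=read_camera("wrist");print(s['time'],s['ee_pos'],s['tcp_rot'],s['width'],s['q'],s['force'])
cv2.imwrite(f'pics/{sys.argv[1]}.png',p[:,:,::-1])
m=utens(p,None);k,L,S,C=cv2.connectedComponentsWithStats(m);z=float(sys.argv[2])
for i in range(1,k):
    if S[i,4]<300: continue
    P=world(d,c,z)[L==i][:,:2];mu=P.mean(0);e,V=np.linalg.eigh(np.cov(P.T));a=V[:,1]*np.sign(V[1,1])
    t=(P-mu)@a;H=P[(P[:,1]>.2)&(P[:,1]<.36)]
    dz=world(d,c)[...,2][(L==i)&(d>0)]
    print(C[i].round(),S[i,4],'zdepth',np.median(dz) if len(dz) else 0,'mu',mu.round(4),'ends',(mu+a*t.min()).round(4),(mu+a*t.max()).round(4))
    if len(H)>50:
        f=np.polyfit(H[:,1],H[:,0],1);print('  handle x=',f,'x at .307',np.polyval(f,.307),'width',np.ptp(H[:,0]-np.polyval(f,H[:,1])))
E
python3 look.py w1 0.031
```

```text
1.7667 [0.47850043 0.30642719 0.16063974] [-2.33301236e-04  6.85794448e-01  7.27794578e-01 -9.86315994e-04] 0.051468004024334706 [ 4.58094426e-01  3.93679264e-01 -7.94798784e-02  1.09964850e+00
 -2.52196186e-04  1.96948509e+00] [-0.80579648 -0.30135516  0.85995283]
[252. 130.] 6695 zdepth 0.031007506886630343 mu [0.4749 0.3558] ends [0.4892 0.1328] [0.4682 0.4599]
  handle x= [-0.06372761  0.49768826] x at .307 0.47812388229428093 width 0.016412764537350633
[351. 103.] 7883 zdepth 0.03084180372162787 mu [0.5681 0.3922] ends [0.5699 0.2279] [0.5673 0.4631]
  handle x= [-0.02618647  0.57670792] x at .307 0.5686686716595709 width 0.019054434277861465
[162. 177.] 2545 zdepth 0.02892205892046995 mu [0.3829 0.3089] ends [0.3807 0.2422] [0.3855 0.39  ]
  handle x= [0.03472075 0.37227598] x at .307 0.3829352467333103 width 0.036346813332207406
```

View pics/w1.png

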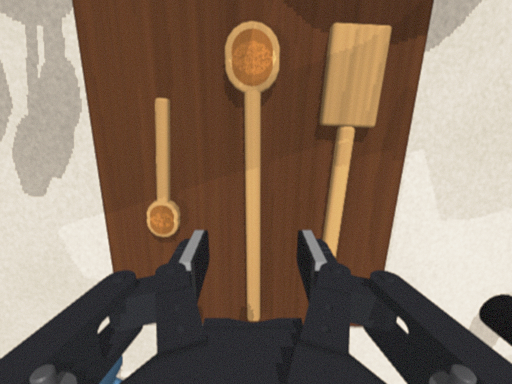

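The wrist view shows the long spoon between the fingers, with its handle at column 253, running from the head at (252,57) to the tail at (253,320). The spatula is at (345,130) and the short spoon at (163,170), both clear of the fingers. I'll descend and grip.

Call:
carry_out(motion=[[[0,0.15,-0.9,0,0,0,0.6],[0,0,-0.9,0,0,0,0.6],[0,0,-0.9,0,0,0,0.6],[0,0,-0.9,0,0,0,0.6],[0,0,-0.9,0,0,0,0.6],[0,0,-0.9,0,0,0,0.6],[0,0,-0.9,0,0,0,0.6],[0,0,-0.4,0,0,0,0.6],[0,0,-0.2,0,0,0,0.6],[0,0,0,0,0,0,0.6]]], squeeze=40)

```text
time: 2.65
ee_pos: [0.4792, 0.3098, 0.0233]
tcp_rot: [-0.0, 0.686, 0.728, -0.0]
force: [-0.2, 0.2, 0.0]
width: 0.0515
grip_force: 0.0
```

Call:
carry_out(motion=[[[0,0,0,0,0,0,0],[0,0,0,0,0,0,0],[0,0,0,0,0,0,0],[0,0,0,0,0,0,0],[0,0,0,0,0,0,0],[0,0,0,0,0,0,0]]], squeeze=40)

```text
time: 3.15
ee_pos: [0.4802, 0.3107, 0.0247]
tcp_rot: [0.001, 0.686, 0.728, 0.001]
force: [-0.7, -0.9, 6.5]
width: 0.0145
grip_force: 40.6
```

Call:
carry_out(motion=[[[0,0,0.3,0,0,0,0],[0,0,0.5,0,0,0,0],[0,0,0.7,0,0,0,0],[0,0,0.9,0,0,0,0],[0,0,0.9,0,0,0,0],[0,0,0.9,0,0,0,0],[0,0,0.9,0,0,0,0],[0,0,0,0,0,0,0],[0,0,0,0,0,0,0]]])

```text
time: 3.9
ee_pos: [0.4799, 0.3107, 0.1267]
tcp_rot: [0.001, 0.686, 0.728, 0.001]
force: [-0.1, 1.2, -1.2]
width: 0.0143
grip_force: 39.8
```

```bash
python3 look.py w2 0.12
```

```text
3.9 [0.47993152 0.31069397 0.12666158] [5.19031871e-04 6.85548895e-01 7.28025101e-01 1.37684767e-03] 0.014319106827970673 [ 4.63593302e-01  4.18006380e-01 -1.34085786e-01  1.01576141e+00
 -2.54644082e-05  1.97431006e+00] [-0.05832555  1.1846452  -1.15611655]
[252. 110.] 14391 zdepth 0.1329084011658219 mu [0.4754 0.3804] ends [0.4837 0.2481] [0.4719 0.436 ]
  handle x= [-0.05958295  0.49828011] x at .307 0.479988140947965 width 0.017152552082015493
[362. 103.] 9883 zdepth 0.030863584773022534 mu [0.5332 0.3906] ends [0.5341 0.2939] [0.5328 0.4331]
  handle x= [-0.01729846  0.53938961] x at .307 0.5340789807707053 width 0.010764203032911368
[149. 189.] 3190 zdepth 0.02894375688339118 mu [0.4177 0.3372] ends [0.4164 0.2951] [0.4193 0.3874]
  handle x= [0.03713989 0.40530791] x at .307 0.41670985816231454 width 0.023179429052574085
```

View pics/w2.png

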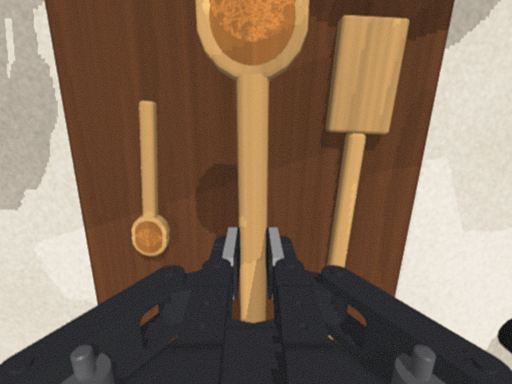

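The spoon is held by the handle (253,200), level with the grip, and the other two utensils haven't moved. I'll carry it over the pot and turn it about 40° so the tail clears the lidded pot.

Call:
carry_out(motion=[[[0,0,0.75,0,0,0,0],[0,-0.4,0.75,0,0,0,0],[0.05,-0.9,0.75,0,0,0.4,0],[0.05,-0.9,0.75,0,0,0.4,0],[0.05,-0.9,0.75,0,0,0.4,0],[0.05,-0.9,0,0,0,0.4,0],[0.05,-0.9,0,0,0,0.4,0],[0.05,-0.9,0,0,0,0.4,0],[0.05,-0.9,0,0,0,0.4,0],[0.05,-0.9,0,0,0,0.4,0],[0.05,-0.9,0,0,0,0.4,0],[0.05,-0.9,0,0,0,0.4,0]]])

```text
time: 4.95
ee_pos: [0.4878, 0.1212, 0.1986]
tcp_rot: [-0.001, 0.526, 0.85, -0.001]
force: [0.1, 0.4, -0.7]
width: 0.0147
grip_force: 39.8
```

Call:
carry_out(motion=[[[0.05,-0.9,0,0,0,0.4,0],[0.05,-0.9,0,0,0,0.4,0],[0.05,-0.9,0,0,0,0.4,0],[0.05,-0.9,0,0,0,0.4,0],[0.05,-0.9,0,0,0,0.4,0],[0.05,-0.9,0,0,0,0.4,0],[0.05,-0.9,0,0,0,0.4,0],[0.05,-0.9,0,0,0,0.2,0],[0.05,-0.9,0,0,0,0,0],[0.05,-0.9,0,0,0,0,0],[0.05,-0.9,0,0,0,0,0],[0,-0.35,0,0,0,0,0]]])

```text
time: 5.95
ee_pos: [0.4992, -0.0845, 0.1987]
tcp_rot: [-0.001, 0.395, 0.919, -0.0]
force: [0.5, -0.4, -1.4]
width: 0.0147
grip_force: 39.8
```

Call:
carry_out(motion=[[[0,0,0,0,0,0,0],[0,0,0,0,0,0,0],[0,0,0,0,0,0,0]]])

```text
time: 6.2
ee_pos: [0.4995, -0.0818, 0.1998]
tcp_rot: [-0.001, 0.394, 0.919, 0.0]
force: [-0.2, -0.4, 0.2]
width: 0.015
grip_force: 39.8
```

```bash
python3 - <<'E'
from h import *
s=get_state();print(s['time'],s['ee_pos'],s['tcp_rot'],s['q'],s['force'])
ims=[]
for n in("scene","side"):
    p,d=read_camera(n);c=get_calibration(n);W=world(d,c);ims.append(p)
    np.savez(f'pics/{n}2.npz',p=p,d=d)
    m=utens(p,W);m[(W[...,2]<.16)|(W[...,2]>.26)|(d==0)|(abs(W[...,0]-.5)>.2)|(abs(W[...,1]+.1)>.2)]=0
    Q=W[m>0];mu=Q.mean(0);u,sv,vt=np.linalg.svd(Q-mu,full_matrices=False);a=vt[0]*np.sign(vt[0,1]);t=(Q-mu)@a
    print(n,len(Q),'dir',a.round(3),'ends',(mu+a*t.min()).round(3),(mu+a*t.max()).round(3))
    # rim refit
    m=(W[...,2]>.119)&(W[...,2]<.137)&(np.hypot(W[...,0]-.506,W[...,1]+.107)<.095)&(np.hypot(W[...,0]-.506,W[...,1]+.107)>.06)
    from scipy.optimize import least_squares
    P=W[m][:,:2];r=least_squares(lambda x:np.hypot(P[:,0]-x[0],P[:,1]-x[1])-.078,[.506,-.107],loss='soft_l1',f_scale=.002);print('pot',r.x,len(P))
cv2.imwrite('pics/c2.png',np.hstack([ims[0][80:300,80:460],ims[1][80:300,100:480]])[:,:,::-1])
E
```

```text
6.2 [ 0.49954894 -0.08183097  0.19978408] [-7.18569271e-04  3.94052574e-01  9.19087593e-01  2.22879535e-04] [-2.88121153e-01  2.51134996e-01 -1.77771423e-01  1.14326524e+00
  6.10357407e-04  5.21952251e-01] [-0.17495984 -0.37412044  0.16215018]
scene 512 dir [-0.689  0.724  0.002] ends [ 0.624 -0.207  0.206] [0.402 0.027 0.206]
pot [ 0.50745617 -0.10500315] 355
side 756 dir [-0.694  0.72   0.005] ends [ 0.621 -0.215  0.205] [0.395 0.02  0.206]
pot [ 0.50503692 -0.10904355] 495
```

View pics/c2.png

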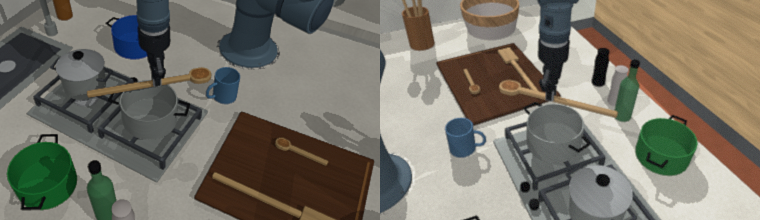

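Both views show the spoon level over the open pot, pointing along its turned direction and clear of the lidded pot. I'll centre it and lower it.

Call:
carry_out(motion=[[[0,-0.6,0,0,0,0,0],[0,-0.3,0,0,0,0,0],[0,0,-0.5,0,0,0,0],[0,0,-0.6,0,0,0,0],[0,0,-0.6,0,0,0,0],[0,0,-0.5,0,0,0,0],[0,0,-0.3,0,0,0,0],[0,0,-0.2,0,0,0,0],[0,0,-0.1,0,0,0,0],[0,0,-0.1,0,0,0,0],[0,0,0,0,0,0,0],[0,0,0,0,0,0,0]]])

```text
time: 7.3
ee_pos: [0.5004, -0.1009, 0.1427]
tcp_rot: [0.0, 0.394, 0.919, 0.0]
force: [-0.2, 0.6, -0.6]
width: 0.0145
grip_force: 39.8
```

Call:
carry_out(motion=[[[0,0,-0.05,0,0,0,0],[0,0,-0.05,0,0,0,0],[0,0,-0.05,0,0,0,0],[0,0,0,0,0,0,0]]])

```text
time: 7.63
ee_pos: [0.5, -0.1008, 0.1392]
tcp_rot: [-0.0, 0.394, 0.919, 0.0]
force: [-0.2, -0.0, -1.0]
width: 0.0146
grip_force: 39.8
```

Call:
carry_out(motion=[[[0,0,-0.05,0,0,0,0],[0,0,-0.03,0,0,0,0],[0,0,0,0,0,0,0]]])

```text
time: 7.88
ee_pos: [0.4999, -0.1008, 0.1376]
tcp_rot: [-0.0, 0.394, 0.919, 0.0]
force: [-0.1, -0.0, -0.0]
width: 0.0145
grip_force: 39.8
```

Call:
carry_out(motion=[[[0,0,-0.05,0,0,0,0],[0,0,0,0,0,0,0],[0,0,0,0,0,0,0.22],[0,0,0,0,0,0,0.26],[0,0,0,0,0,0,0.35],[0,0,0,0,0,0,0.5],[0,0,0,0,0,0,0.5],[0,0,0,0,0,0,0.5]]], squeeze=20)

```text
time: 8.55
ee_pos: [0.5001, -0.1008, 0.1368]
tcp_rot: [0.0, 0.394, 0.919, 0.0]
force: [-0.4, 0.6, -0.1]
width: 0.0425
grip_force: 0.0
```

Call:
carry_out(motion=[[[0,0,0.2,0,0,0,0.5],[0,0,0.5,0,0,0,0.5],[0,0,0.9,0,0,0,0.5],[0,0,0.9,0,0,0,0.5],[0,0,0.9,0,0,0,0.5],[0,0,0.9,0,0,0,0.5],[0,0,0.9,0,0,0,0.5],[0,0,0.9,0,0,0,0.5],[0,0,0,0,0,0,0.5],[0,0,0,0,0,0,0.5]]])

```text
time: 9.38
ee_pos: [0.501, -0.1011, 0.2603]
tcp_rot: [0.002, 0.394, 0.919, 0.0]
force: [-0.2, 0.1, -0.1]
width: 0.0426
grip_force: 0.0
```

```bash
python3 - <<'E'
from h import *
from scipy.optimize import least_squares
s=get_state();print(s['time'],s['ee_pos'],s['width'])
ims=[]
for n in("scene","side"):
    p,d=read_camera(n);c=get_calibration(n);W=world(d,c);ims.append(p)
    m=utens(p,W);m[(W[...,2]<.12)|(W[...,2]>.18)|(d==0)|(abs(W[...,0]-.5)>.2)|(abs(W[...,1]+.1)>.2)]=0
    Q=W[m>0];mu=Q.mean(0);u,sv,vt=np.linalg.svd(Q-mu,full_matrices=False);a=vt[0]*np.sign(vt[0,1]);t=(Q-mu)@a
    tail=mu+a*t.min()
    print(n,len(Q),'dir',a.round(3),'tail',tail.round(3),'tip',(mu+a*t.max()).round(3))
    rr=np.hypot(W[...,0]-.506,W[...,1]+.107);m=(W[...,2]>.119)&(W[...,2]<.134)&(rr<.095)&(rr>.06)&(m==0)
    P=W[m][:,:2];r=least_squares(lambda x:np.hypot(P[:,0]-x[0],P[:,1]-x[1])-.078,[.506,-.107],loss='soft_l1',f_scale=.002)
    b=tail[:2]+.18*a[:2];v=r.x-b;print('pot',r.x,'in spoon x',v@a[:2],'y',-v[0]*a[1]+v[1]*a[0])
cv2.imwrite('pics/c3.png',np.hstack([ims[0][80:300,80:460],ims[1][80:300,100:480]])[:,:,::-1])
E
```

```text
9.3833 [ 0.50103651 -0.10113097  0.26033392] 0.04260767193937543
scene 515 dir [-0.685  0.728  0.001] tail [ 0.624 -0.227  0.143] tip [0.402 0.009 0.143]
pot [ 0.50740282 -0.10486164] in spoon x -0.01140595836754355 y 0.0016765621781051378
side 770 dir [-0.691  0.723  0.003] tail [ 0.622 -0.234  0.142] tip [0.396 0.003 0.143]
pot [ 0.5049325  -0.10889276] in spoon x -0.008469895202660482 y -0.0018841740732688317
```

View pics/c3.png

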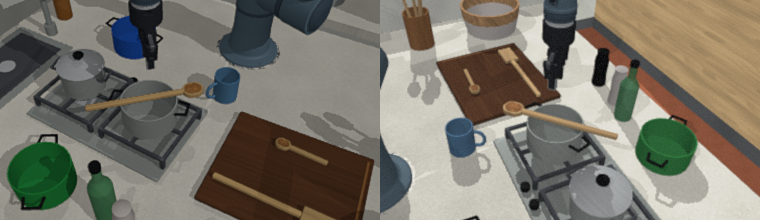

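The spoon lies level across the middle of the pot, with its top at z = 0.143 and the pot centre at x ≈ -10 mm, y ≈ 0 in the spoon's frame. The pot and both bystanders haven't moved, and the gripper is clear. I'll hand it in.

```bash
python3 -c "
from plant import *
print(close_job())"
```

```text
the job is handed in; nothing more can be done
None
```

The long spoon is resting level across the middle of the open pot, the pot, spatula and short spoon are where they were, and I handed the job in at about 9.5 s of the 42 s; no verdict came back.

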